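# Bolt the lid of the instrument case

### The arm

A 6-joint arm with a two-finger parallel gripper is mounted at the origin on the work surface. World frame = base frame: x ahead of the robot, y to its left, z up, the work surface at z = 0. Lengths are in mm, angles in rad, forces in N, time in s.
With the tool pointing down it reaches from about 325 to 900 mm from the base axis. Payload 6.1 kg.
Tool frame: the origin (TCP) lies on the centre line of the jaws, within the pads' length; the fingertips stand 11 mm ahead of it and the grasp point (between the pads) lies 8 mm behind it; z points along the fingers, y is the line along which they close (so a half turn about z gives the same grasp; the last joint's range is limited). The gripper opens to 85 mm and grips with 20 to 120 N. Pads are 22 mm wide; open, the fingers measure 114 mm over their backs; the gripper's body (76 mm by 85 mm) begins 54 mm behind the grasp point. The pads swing forward as they close: fully open they stand 13 mm farther back than shut.
Start: joints at [-1.252, 0.22, 1.526, -0, 1.395, -0.126], TCP at [268.916, -564.181, 242.3] pointing down, gripper open.
Joint ranges: [-2.98, 2.98], [-0.91, 2.08], [0.09, 2.57], [-1.24, 4.39], [0.2, 2.65], [-2.68, 2.68]. Speed limits (rad/s): [2.57, 2.57, 3.01, 3.14, 3.14, 3.14].

### API

Orientations are given as a 3x3 rotation matrix whose columns are the frame's x, y, z axes.
In Python, from plant import manip gives the robot as it stands.
- The arm moves only by the tool jog_arm, never from a script. Its argument "plan" is a list that holds one entry, the list of rows, each a list of 7 numbers: the opening in per cent of the stroke, from 0 (shut) to 100 (fully open), then the shift along the tool's x, y, z in cm, then the turn, a rotation vector about the tool's x, y, z in degrees. In form: [[[jaw, tx, ty, tz, ax, ay, az], ...]]. A call has 1 to 8 rows; each row is the pose to reach, as a shift and turn from the pose commanded when the call began, along the tool's axes at that moment; what a row does not reach only later rows make up. A row lasts 1/10 s, in which the tool goes at most 50 mm and 8.59 degrees, less where a joint would pass 70% of its speed; a pose out of reach is approached as far as the arm can. A call with a gripper value outside its range is refused whole. The fingers move at their own pace and stop on an object; the grip force is fixed at half the most. Time passes only in rows, so rows that repeat a pose let the fingers close. It gives the time, the measured TCP pose, the force, the opening and the grip force at its end, in the units of the state.
- manip.observe(): the state, without advancing time (a new reading comes with each control period).
- manip.snapshot(name): name is "scene" or "side" or "wrist"; returns the picture (420x560x3 uint8, red, green, blue); there is no depth.
- manip.camera_params(name): a dict with "fx", "fy", "cx", "cy" (pixels), "dist" ([k1, k2, p1, p2, k3] as OpenCV has them; the pictures are not rectified), "T" (4x4, takes a point from camera to world coordinates); the wrist camera has in their place "hand_eye" (4x4, takes a point from camera to tool coordinates, whose origin is the TCP and whose axes are the flange's). Camera axes: x right, y up, looking along -z (the intrinsics and any distortion apply to the point x, -y, -z); pixel columns grow to the right and rows downward; lengths in mm; the calibration is good to about 2 mm. A picture is of the moment at which its call begins: read the wrist's pose just before it. camera_params takes no time and is no camera call.
- manip.close_job(): hands the job in; it is judged then, once.
The state is a dict: "clock": time; "q": joint angles; "dq": joint speeds; "joint_torque": joint torques, N m; "position": TCP position; "tool_rot": TCP orientation; "force": force on the tool from outside, world axes, zero at the start; "moment": the same for the moment, N m; "opening": finger opening in mm; "grip_force": force on a finger pad.
Only numpy, scipy, OpenCV 4.12 (cv2) and the standard library are available. Lean on these libraries where they do the work, as an engineer would, in place of code of your own. Each camera call takes 0.05 s, during which the arm holds its last target. There are 200 camera calls.

### The job

Lock the instrument case with the barrel bolt on its lid: raise the bolt's handle out of its parking gap, slide the bolt across through the keeper to its stop, then ease it back to the locking notch just short of the stop and turn the handle all the way down into that notch. Feel your way rather than forcing the handle against the rail or its stop, let go with the handle down, and do not disturb the other things on the desk.

Things in the scene. Friction and masses are not known exactly. Their poses are not given: they have to be found in the camera images.
- case: Shut grey instrument case, 240 (x) by 400 (y) mm, fixed; flat lid 60 mm above the desk. Origin under its centre; y along the bolt, x square to it, away from the robot (yaw within 0.4 rad), z up. On the lid: steel barrel bolt, rod 14 mm thick along y, axis at x = 50, z = 82 mm, in two bearing blocks (top z = 94) centred at y = -115 and 16; a notched rail at x = 12; a keeper.
- keeper (a point): Centre of the steel keeper loop (16 mm long, top 97 mm above the desk) that the bolt shoots through, towards the case's +y.
- rail_park (a point): On the 4 mm thick rail's line, at its top (108 mm above the desk), beside the stem when bolt = 0. Along y from here: fixed post from -24 to -6 mm; open parking gap; solid rail (start nominally +30 mm, 32 mm long); locking notch (11 mm wide, floor 87 mm above the desk); 6 mm more rail; the stop. In the gap the stem cannot pass the solid rail: raise it first.
- stop_nominal (a point): Nominal place, on the rod axis, of the stop face, 6 mm past the notch's far wall (rail height between). The stop reaches from the rail over the rod, 95 to 108 mm above the desk (116 over the rod), and meets the raised stem. Rail, notch and stop are clamped as one, truly up to 14 mm either way along y (not reported: feel for the stop). The stem fits the notch 6 to 9 mm back from touching the stop.
- stem: Bolt handle: steel stem 8 mm thick, square to the rod, 50 g. Origin on the rod's axis, z along the stem to the knob, y along the rod. Its contact with rail and stop is stiff: go about 10 mm/s with a force stop near 7 N, never over 25 N there; a push on the knob is levered up about 1.8 times at the rail.
- knob (a point): Centre of the black cross-knob at the stem's end, 75 mm from the rod's axis: a cylinder 20 mm in diameter, 22 mm long along the bolt, flat ends facing along the bolt. Pinched on these ends from above, fingers closing along the bolt, it pivots between the pads.
- bolt (a joint): Slide of the bolt towards the case's +y, m; stem centre at case y = -92 mm + this. Parked at 0 to 10 mm at the start; the stem meets the stop at 75 mm nominally, truly at 61 to 89. About 3 N friction; stays where left.
- handle (a joint): Turn of the handle about the rod, rad: 0 upright, growing as the knob swings down to the case's -x (the robot's side); range -0.2 to 1.45. Starts down in the parking gap (1.15 to 1.4). The stem clears the solid rail below 0.85, lies on its top at about 0.9, and on the locking notch's floor at about 1.35. About 1.5 N at the knob; stays where left.
- tumbler: Dark insulated tumbler with a steel rim, 87 mm across, 165 mm high; bystander, origin under its centre.
- mic_stand: Blue micrometer stand, base 120 by 70 mm, 145 mm high; bystander, origin under its base's centre.
- gauge_box: Closed wooden box, 80 by 110 by 35 mm; bystander, origin under its centre.

How it is judged (in metres and radians):
On the way:
1. the bolt is slid across (its joint past 45 mm) with the handle still raised (below 1.0 rad) (value of joint bolt above 0.045 m and value of joint handle below 1 rad), for 0.05 s.
At the end, for the whole second after the job is handed in: the bolt is across (joint above 48 mm) and its handle is down in the locking notch (joint above 1.22 rad; fully seated reads about 1.35), at rest and let go (value of joint bolt above 0.048 m and value of joint handle above 1.22 rad and velocity of joint bolt between -0.01 and 0.01 m/s and velocity of joint handle between -0.1 and 0.1 rad/s); the robot touches nothing.
It fails at once if the handle is forced against the rail or its stop with more than 25 N (contact force between stem and case above 25 N).
It fails at once if a bystander is shifted more than 25 mm (distance of any of tumbler, mic_stand, gauge_box from where it was at the start of the episode above 0.025 m).
It also fails if it takes over 48 s, if anything falls off the work surface, if the arm or the gripper's body presses on something with over 40 N, if the wrist force passes 120 N, or if a joint passes its speed limit or range.

## Working session

There is one attempt and no reset: what is moved stays moved. The work goes in short steps, Python scripts to look and compute and a tool call to move; the robot and the scene stay as the last step left them, time stands still between calls to the robot, and variables do not carry over. Pictures are saved under pics/ and viewed, at most 10 in all, crops included, and the job is handed in when it is done.

Besides the shell and the picture viewer there is one more tool, called after "Request:" by a JSON object that holds its "name" and its "arguments", one argument or row to a line. jog_arm: Moves the arm, as the interface text tells. Its arguments: {"type":"object","properties":{"plan":{"type":"array"}},"required":["plan"]}

```bash
mkdir -p pics
cat > h.py <<'E'
import numpy as np, cv2
from plant import manip
def cam(n):
    p=manip.camera_params(n); K=np.array([[p['fx'],0,p['cx']],[0,p['fy'],p['cy']],[0,0,1.]]); 
    if 'T' in p: T=np.array(p['T'])
    else:
        s=manip.observe(); B=np.eye(4); B[:3,:3]=s['tool_rot']; B[:3,3]=s['position']; T=B@np.array(p['hand_eye'])
    return K,np.array(p['dist'],float),T
def ray(c,uv):
    K,d,T=c; u=cv2.undistortPoints(np.array([[uv]],float),K,d)[0,0]
    return T[:3,3],T[:3,:3]@np.array([u[0],-u[1],-1])
def onz(c,uv,z):
    o,r=ray(c,uv); return o+r*(z-o[2])/r[2]
def tri(c1,a,c2,b):
    o1,r1=ray(c1,a);o2,r2=ray(c2,b); t=np.linalg.lstsq(np.c_[r1,-r2],o2-o1,rcond=None)[0]
    p,q=o1+t[0]*r1,o2+t[1]*r2; return (p+q)/2,np.linalg.norm(p-q)
def proj(c,P):
    K,d,T=c; P=(np.atleast_2d(P)-T[:3,3])@T[:3,:3]
    return cv2.projectPoints(P*[1,-1,-1],np.zeros(3),np.zeros(3),K,d)[0][:,0]
def snap(n,f):
    im=manip.snapshot(n); cv2.imwrite('pics/'+f,cv2.cvtColor(im,cv2.COLOR_RGB2BGR)); return im
E
python3 - <<'E'
from h import *
for n in ['scene','side']:
    c=cam(n); snap(n,n+'0.png'); print(n,c[2].round(2).tolist(),c[0][0,0])
print(manip.observe())
E
```

```text
scene [[-0.29, -0.54, 0.79, 1633.83], [0.96, -0.15, 0.25, 331.86], [-0.02, 0.83, 0.56, 893.47], [0.0, 0.0, 0.0, 1.0]] 521.0574419660285
side [[-0.91, 0.26, -0.32, 191.05], [-0.41, -0.58, 0.71, 748.57], [-0.0, 0.77, 0.63, 812.13], [0.0, 0.0, 0.0, 1.0]] 384.6189219143926
{'clock': 0.1, 'q': array([-1.25209462e+00,  2.21153532e-01,  1.52747782e+00, -1.27990466e-05,
        1.39471867e+00, -1.26056810e-01]), 'dq': array([-0.00108194, -0.00163522, -0.00201264,  0.0006302 , -0.00023394,
        0.0001989 ]), 'joint_torque': array([-1.31666316e-04, -4.98239923e+01, -3.90549088e+01, -3.10454998e-04,
        5.71035096e-03,  1.03425765e-05]), 'position': array([ 268.75214862, -563.68832839,  241.31473905]), 'tool_rot': array([[ 9.02713675e-01,  4.30241449e-01, -5.62608421e-04],
       [ 4.30241766e-01, -9.02712164e-01,  1.66492034e-03],
       [ 2.08444275e-04, -1.74500400e-03, -9.99998456e-01]]), 'force': array([ 0.06734833, -0.00901636,  0.00406731]), 'moment': array([ 0.04164056,  0.02914844, -0.03794038]), 'grip_force': 0.0, 'opening': 85.4633128553638}
```

View pics/scene0.png

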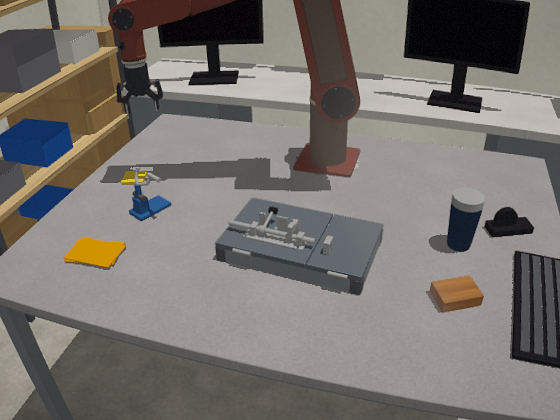

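View pics/side0.png

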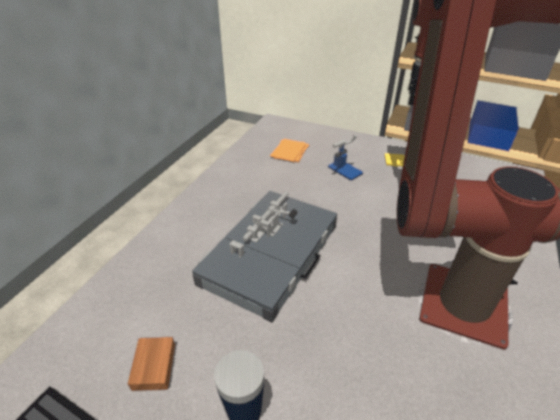

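The scene view shows the case at about (300,243), with the black knob near (272,212). The bystanders are off to the sides: stand (150,207), tumbler (464,220), box (457,293). The side view has the knob near (293,215). Next I'll enlarge both.

Run:
```python
import cv2,numpy as np
a=cv2.imread('pics/scene0.png')[190:290,210:390]; b=cv2.imread('pics/side0.png')[180:315,185:345]
a=cv2.resize(a,None,fx=4.4,fy=4.4,interpolation=2); b=cv2.resize(b,None,fx=4.4,fy=4.4,interpolation=2)
cv2.imwrite('pics/a.png',a); cv2.imwrite('pics/b.png',b)
from h import *
for n,(y0,y1,x0,x1) in dict(scene=(195,260,225,330),side=(190,245,240,310)).items():
    im=cv2.imread(f'pics/{n}0.png'); m=(im.max(2)<45).astype(np.uint8); m2=np.zeros_like(m); m2[y0:y1,x0:x1]=m[y0:y1,x0:x1]
    k,l,s,ce=cv2.connectedComponentsWithStats(m2)
    print(n,[(s[i].tolist(),ce[i].round(1).tolist()) for i in range(1,k) if s[i,4]>5])
```

```text
scene [([269, 207, 9, 7, 39], [273.0, 209.8])]
side []
```

View pics/a.png

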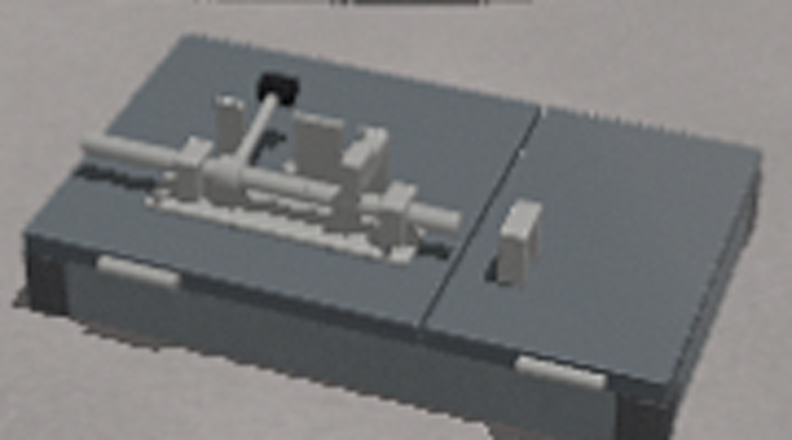

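View pics/b.png

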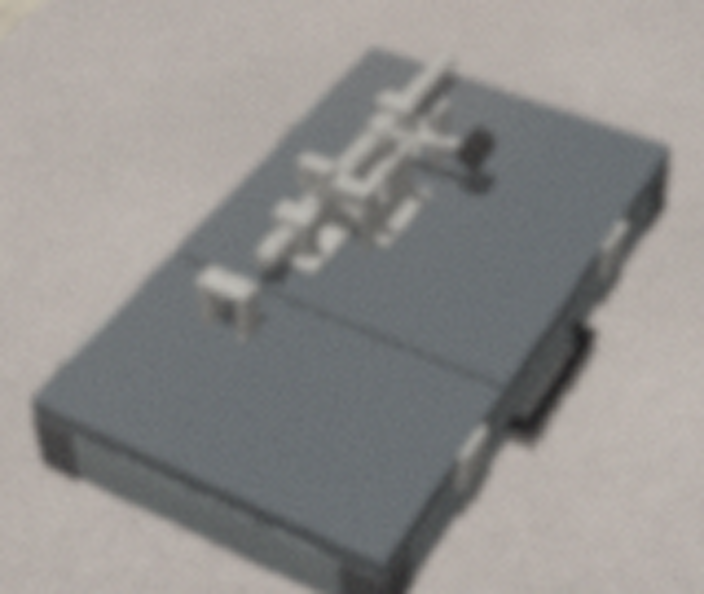

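The crops show the lid corners: scene crop (187,37), (760,150), (672,383), (28,233); side crop (375,48), (667,152), (388,560), (38,402). The knob is at (278,88) in the scene crop and (476,148) in the side crop.

Run:
```python
from h import *
S,D=cam('scene'),cam('side')
f=lambda p:(210+(p[0]+.5)/4.4-.5,190+(p[1]+.5)/4.4-.5); g=lambda p:(185+(p[0]+.5)/4.4-.5,180+(p[1]+.5)/4.4-.5)
# order: -x-y, -x+y, +x+y, +x-y
A=[onz(S,f(p),60) for p in [(187,37),(760,150),(672,383),(28,233)]]
B=[onz(D,g(p),60) for p in [(667,152),(388,560),(38,402),(375,48)]]
for L in(A,B):
    L=np.array(L); c=L.mean(0); e=[np.linalg.norm(L[i]-L[(i+1)%4]).round(1) for i in range(4)]
    y=L[1]+L[2]-L[0]-L[3]; yaw=np.arctan2(-y[0],y[1]); x=L[2]+L[3]-L[0]-L[1]
    print(c.round(1),e,'yaw',yaw.round(4),np.arctan2(x[1],x[0]).round(4))
    cx=np.array([np.cos(yaw),np.sin(yaw),0]);cy=np.array([-np.sin(yaw),np.cos(yaw),0])
    k,err=tri(S,(273.1,209.9),D,g((476,148))); v=k-c
    print('knob',k.round(1),err.round(1),'case',v@cx,v@cy,k[2])
    for P,n,z in [(f((520,230)),'keeper s',85)]: 
        w=onz(S,P,z)-c; print(n,w@cx,w@cy)
    ks,_=tri(S,f((528,208)),D,g((230,280))); w=ks-c; print('keeper top',w@cx,w@cy,ks[2])
```

```text
[535.1  43.   60. ] [np.float64(394.8), np.float64(236.0), np.float64(397.5), np.float64(234.5)] yaw -0.0804 -0.0782
knob [502.4 -46.   98.7] 0.6 case -25.443140120814427 -91.27798150111956 98.65887463608402
keeper s 44.709156516189616 87.66755235246829
keeper top 45.54371377245183 92.50981610892462 102.31812586266744
[531.3  44.2  60. ] [np.float64(388.7), np.float64(235.3), np.float64(398.1), np.float64(236.8)] yaw -0.0839 -0.0929
knob [502.4 -46.   98.7] 0.6 case -21.212624416826596 -92.28661558087418 98.65887463608402
keeper s 48.30868513161838 86.90500344261993
keeper top 49.12617448982167 91.750177871915 102.31812586266744
```

Request:
{"name": "jog_arm", "arguments": {
  "plan": [
    [[50, 5, -4, 0, 0, 0, 4], [50, 9, -8, 0, 0, 0, 8], [50, 13.5, -11.5, 0, 0, 0, 12], [50, 17, -15, 0, 0, 0, 16], [50, 21, -18, 0, 0, 0, 20], [50, 25, -21, 0, 0, 0, 24], [50, 29, -24.5, 0, 0, 0, 28], [50, 33, -28, 0, 0, 0, 30.2]]
  ]
}}

```text
clock: 0.9
position: [433.3, -197.6, 242.1]
tool_rot: [[0.996, -0.085, -0.0], [-0.085, -0.996, 0.0], [-0.0, -0.0, -1.0]]
force: [1.1, -0.3, 0.6]
opening: 42.5
grip_force: 0.0
```

```bash
cat > d.py <<'E'
from h import *
import sys
s=manip.observe(); R=np.array(s['tool_rot']); p=s['position']
yaw=-0.082; cx=np.array([np.cos(yaw),np.sin(yaw),0]);cy=np.array([-np.sin(yaw),np.cos(yaw),0])
Rd=np.c_[cx,-cy,[0,0,-1]]
t=np.array([float(v) for v in sys.argv[1:4]])
print('t',s['clock'],'p',p.round(1),'shift cm',(R.T@(t-p)/10).round(2),'turn',np.degrees(cv2.Rodrigues(R.T@Rd)[0].ravel()).round(2),'F',s['force'].round(1))
E
python3 d.py 502.4 -46 190
```

```text
t 0.9 p [ 433.3 -197.6  242.1] shift cm [  5.6  -15.7    5.21] turn [-0.01  0.   -0.18] F [ 1.1 -0.3  0.6]
```

Request:
{"name": "jog_arm", "arguments": {
  "plan": [
    [[50, 1.6, -4.5, 1, 0, 0, 0], [50, 3.1, -9, 2.5, 0, 0, 0], [50, 4.6, -13, 4, 0, 0, 0], [50, 5.6, -15.7, 5.2, 0, 0, -0.2], [50, 5.6, -15.7, 5.2, 0, 0, -0.2], [50, 5.6, -15.7, 5.2, 0, 0, -0.2]]
  ]
}}

```text
clock: 1.5
position: [501.3, -47.3, 189.7]
tool_rot: [[0.997, -0.077, -0.002], [-0.077, -0.997, -0.0], [-0.002, 0.0, -1.0]]
force: [0.5, -0.2, -0.1]
opening: 42.5
grip_force: 0.0
```

```bash
python3 - <<'E'
from h import *
s=manip.observe(); print(s['position'],s['force'])
c=cam('wrist'); snap('wrist','w0.png'); 
print(proj(c,[[502.4,-46,98.7]]).round(0), c[2].round(2))
E
python3 d.py 502.4 -46 190
```

```text
[501.29172545 -47.28515568 189.67537296] [ 0.45941109 -0.2145608  -0.138267  ]
[[272. 219.]] [[-8.0000e-02  9.5000e-01  3.2000e-01  5.8234e+02]
 [-1.0000e+00 -7.0000e-02 -2.0000e-02 -5.3190e+01]
 [ 0.0000e+00 -3.2000e-01  9.5000e-01  3.2143e+02]
 [ 0.0000e+00  0.0000e+00  0.0000e+00  1.0000e+00]]
t 1.55 p [501.5 -48.1 190.2] shift cm [ 0.07 -0.22  0.02] turn [0.02 0.03 0.21] F [-0.1  0.7  0.1]
```

View pics/w0.png

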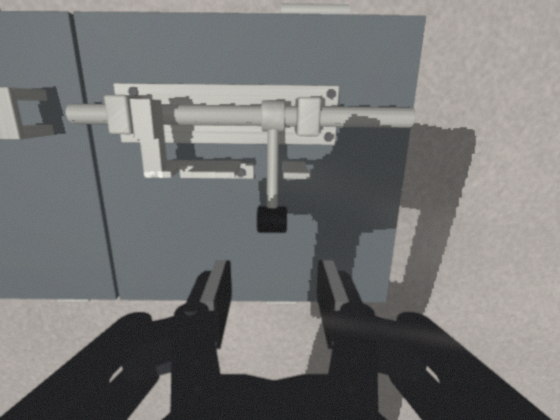

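The knob is at (272,219), exactly where I predicted it. The rod runs from (70,113) to (412,117), the stop is near column 160, and the rail's gap end is near (253,170).

Run:
```python
from h import *
s=manip.observe()
c=cam('wrist')
a,b=onz(c,(70,113),82),onz(c,(412,117),82); print('rod',a.round(1),b.round(1)); 
d=a-b; print('yaw',np.arctan2(-d[0],d[1]),np.linalg.norm(d)); cy=d/np.linalg.norm(d)
k=onz(c,(272,219),98.7); print('knob',k.round(1))
for n,p,z in [('stem',(273,130),90),('railstart',(253,163),108),('railend/stop',(162,163),108),('stopR over rod',(154,100),116),('postL',(283,165),108),('postR',(310,165),108)]:
    print(n,((onz(c,p,z)-k)@cy).round(1))
im=cv2.imread('pics/w0.png'); cv2.imwrite('pics/w1.png',cv2.resize(im[80:240,100:330],None,fx=3.4,fy=3.4,interpolation=2))
```

```text
rod [588.7  92.4  82. ] [ 566.5 -153.1   82. ]
yaw -0.0905323324666105 246.52559966273645
knob [502.4 -46.5  98.7]
stem -0.0
railstart 13.2
railend/stop 74.4
stopR over rod 72.7
postL -7.0
postR -25.2
```

View pics/w1.png

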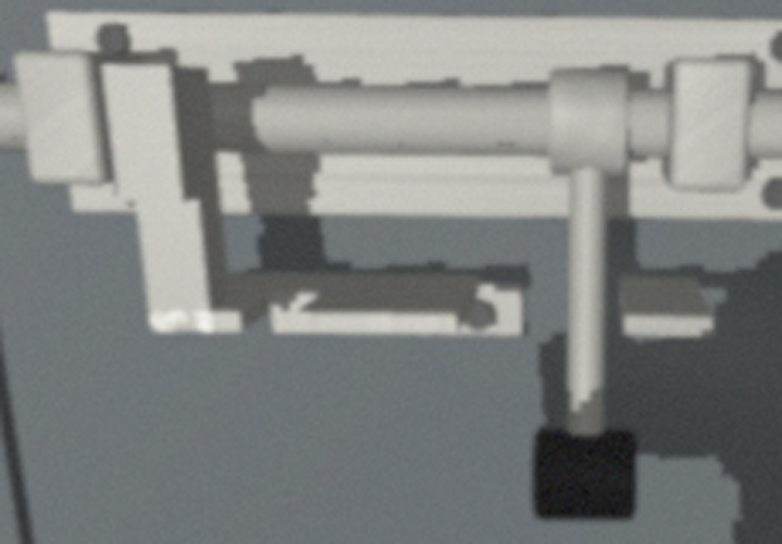

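Detail from the crop: stop face near column 208, notch from about 242 to 304, solid rail from about 304 to 486, stem at 586. The stop should be about 65–70 mm ahead of the stem. Descending to grasp now.

Request:
{"name": "jog_arm", "arguments": {
  "plan": [
    [[50, 0.1, -0.2, 3, 0, 0, 0.4], [50, 0.1, -0.2, 6, 0, 0, 0.4], [50, 0.1, -0.2, 8, 0, 0, 0.4], [50, 0.1, -0.2, 9.9, 0, 0, 0.4], [50, 0.1, -0.2, 9.9, 0, 0, 0.4], [50, 0.1, -0.2, 9.9, 0, 0, 0.4]]
  ]
}}

```text
clock: 2.15
position: [502.9, -47.0, 92.0]
tool_rot: [[0.996, -0.087, 0.0], [-0.087, -0.996, -0.0], [0.0, 0.0, -1.0]]
force: [0.6, 0.2, 0.9]
opening: 42.7
grip_force: 0.0
```

```bash
python3 d.py 502.4 -46.3 91
python3 - <<'E'
from h import *
c=cam('wrist'); snap('wrist','w2.png')
E
```

```text
t 2.15 p [502.9 -47.   92. ] shift cm [-0.06 -0.07  0.1 ] turn [ 0.01 -0.01 -0.31] F [0.6 0.2 0.9]
```

View pics/w2.png

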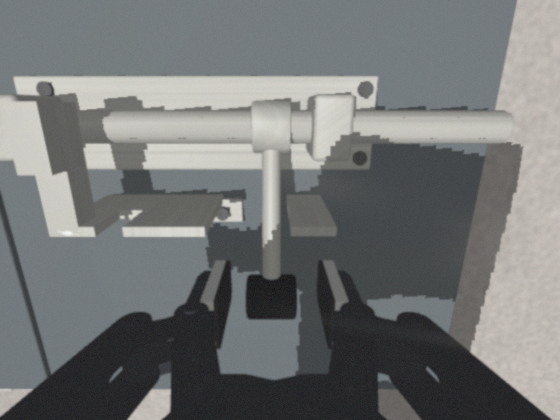

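The knob (247–296, 275–318) sits centred between the pads (edges at 230 and 318). Closing on it.

Request:
{"name": "jog_arm", "arguments": {
  "plan": [
    [[20, 0, 0, 0.1, 0, 0, 0], [15, 0, 0, 0.1, 0, 0, 0], [15, 0, 0, 0.1, 0, 0, 0], [15, 0, 0, 0.1, 0, 0, 0], [15, 0, 0, 0.1, 0, 0, 0]]
  ]
}}

```text
clock: 2.7
position: [503.7, -46.3, 91.1]
tool_rot: [[0.996, -0.086, 0.002], [-0.086, -0.996, -0.001], [0.002, 0.001, -1.0]]
force: [0.6, -2.7, 5.0]
opening: 20.6
grip_force: 59.9
```

Request:
{"name": "jog_arm", "arguments": {
  "plan": [
    [[15, 0.1, 0, -0.35, 0, 0, 0], [15, 0.2, 0, -0.7, 0, 0, 0], [15, 0.3, 0, -1.05, 0, 0, 0], [15, 0.45, 0, -1.4, 0, 0, 0], [15, 0.45, 0, -1.4, 0, 0, 0]]
  ]
}}

```text
clock: 3.2
position: [506.7, -46.3, 103.1]
tool_rot: [[0.996, -0.086, -0.002], [-0.086, -0.996, 0.0], [-0.002, 0.0, -1.0]]
force: [4.5, -2.1, -6.7]
opening: 21.0
grip_force: 59.4
```

Request:
{"name": "jog_arm", "arguments": {
  "plan": [
    [[15, 0.3, 0, -0.33, 0, 0, 0], [15, 0.5, 0, -0.66, 0, 0, 0], [15, 0.9, 0, -1.29, 0, 0, 0], [15, 0.9, 0, -1.29, 0, 0, 0]]
  ]
}}

```text
clock: 3.6
position: [515.5, -46.8, 117.4]
tool_rot: [[0.996, -0.086, -0.003], [-0.086, -0.996, 0.001], [-0.003, -0.0, -1.0]]
force: [-5.9, -1.0, -2.5]
opening: 20.9
grip_force: 58.9
```

Request:
{"name": "jog_arm", "arguments": {
  "plan": [
    [[15, 0.2, 0, -0.3, 0, 0, 0], [15, 0.43, 0, -0.59, 0, 0, 0], [15, 0.95, 0, -1.13, 0, 0, 0], [15, 1.5, 0, -1.61, 0, 0, 0], [15, 1.8, 0, -1.83, 0, 0, 0], [15, 1.8, 0, -1.83, 0, 0, 0]]
  ]
}}

```text
clock: 4.2
position: [535.6, -48.6, 136.5]
tool_rot: [[0.996, -0.085, 0.002], [-0.085, -0.996, -0.0], [0.002, -0.0, -1.0]]
force: [-2.6, -0.6, -4.0]
opening: 20.7
grip_force: 59.3
```

```bash
python3 d.py 535 -46 136
python3 - <<'E'
from h import *
c=cam('wrist'); snap('wrist','w3.png')
E
```

```text
t 4.2 p [535.6 -48.6 136.5] shift cm [-0.08 -0.26  0.05] turn [-0.   -0.12 -0.2 ] F [-2.6 -0.6 -4. ]
```

View pics/w3.png

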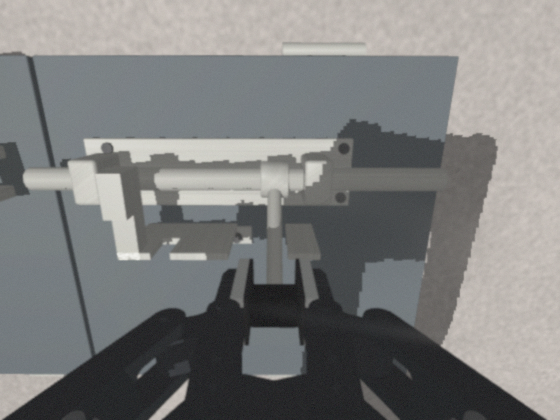

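The knob is held and raised, and the stem clears the rail. Sliding now.

Request:
{"name": "jog_arm", "arguments": {
  "plan": [
    [[15, 0, -0.2, 0, 0, 0, 0], [15, 0, -0.6, 0, 0, 0, 0], [15, 0, -1.1, 0, 0, 0, 0], [15, 0, -1.6, 0, 0, 0, 0], [15, 0, -2.1, 0, 0, 0, 0], [15, 0, -2.6, 0, 0, 0, 0], [15, 0, -3.0, 0, 0, 0, 0], [15, 0, -3.0, 0, 0, 0, 0]]
  ]
}}

```text
clock: 5.05
position: [537.3, -17.8, 135.7]
tool_rot: [[0.996, -0.085, 0.001], [-0.085, -0.996, 0.001], [0.001, -0.001, -1.0]]
force: [1.8, 0.2, -4.2]
opening: 20.3
grip_force: 59.4
```

Request:
{"name": "jog_arm", "arguments": {
  "plan": [
    [[15, 0, -0.3, 0, 0, 0, 0], [15, 0, -0.6, 0, 0, 0, 0], [15, 0, -0.9, 0, 0, 0, 0], [15, 0, -1.2, 0, 0, 0, 0], [15, 0, -1.5, 0, 0, 0, 0], [15, 0, -1.8, 0, 0, 0, 0], [15, 0, -2.0, 0, 0, 0, 0], [15, 0, -2.1, 0, 0, 0, 0]]
  ]
}}

```text
clock: 5.85
position: [538.8, 2.5, 135.5]
tool_rot: [[0.996, -0.086, 0.0], [-0.086, -0.996, 0.0], [0.0, -0.0, -1.0]]
force: [3.0, -3.4, -5.2]
opening: 20.6
grip_force: 59.3
```

Request:
{"name": "jog_arm", "arguments": {
  "plan": [
    [[15, 0, -0.1, 0, 0, 0, 0], [15, 0, -0.2, 0, 0, 0, 0], [15, 0, -0.3, 0, 0, 0, 0], [15, 0, -0.4, 0, 0, 0, 0]]
  ]
}}

```text
clock: 6.25
position: [539.1, 6.2, 135.5]
tool_rot: [[0.996, -0.086, 0.0], [-0.086, -0.996, -0.0], [0.0, 0.0, -1.0]]
force: [3.5, -2.7, -5.6]
opening: 20.7
grip_force: 59.3
```

Request:
{"name": "jog_arm", "arguments": {
  "plan": [
    [[15, 0, -0.1, 0, 0, 0, 0], [15, 0, -0.2, 0, 0, 0, 0]]
  ]
}}

```text
clock: 6.45
position: [539.2, 8.2, 135.5]
tool_rot: [[0.996, -0.086, 0.0], [-0.086, -0.996, -0.0], [0.0, 0.0, -1.0]]
force: [3.5, -3.3, -5.3]
opening: 20.8
grip_force: 59.3
```

Request:
{"name": "jog_arm", "arguments": {
  "plan": [
    [[15, 0, -0.1, 0, 0, 0, 0], [15, 0, -0.2, 0, 0, 0, 0]]
  ]
}}

```text
clock: 6.65
position: [539.4, 10.3, 135.5]
tool_rot: [[0.996, -0.086, 0.0], [-0.086, -0.996, -0.0], [0.0, 0.0, -1.0]]
force: [3.0, -2.3, -4.7]
opening: 20.3
grip_force: 59.3
```

Request:
{"name": "jog_arm", "arguments": {
  "plan": [
    [[15, 0, -0.1, 0, 0, 0, 0], [15, 0, -0.2, 0, 0, 0, 0]]
  ]
}}

```text
clock: 6.85
position: [539.6, 12.2, 135.5]
tool_rot: [[0.996, -0.086, 0.0], [-0.086, -0.996, -0.0], [0.0, 0.0, -1.0]]
force: [3.3, -4.0, -5.3]
opening: 20.1
grip_force: 59.3
```

Request:
{"name": "jog_arm", "arguments": {
  "plan": [
    [[15, 0, -0.1, 0, 0, 0, 0], [15, 0, -0.15, 0, 0, 0, 0]]
  ]
}}

```text
clock: 7.05
position: [539.7, 13.8, 135.5]
tool_rot: [[0.996, -0.086, 0.0], [-0.086, -0.996, 0.0], [0.0, -0.0, -1.0]]
force: [3.5, -3.1, -4.8]
opening: 20.8
grip_force: 59.3
```

Request:
{"name": "jog_arm", "arguments": {
  "plan": [
    [[15, 0, -0.1, 0, 0, 0, 0], [15, 0, -0.15, 0, 0, 0, 0]]
  ]
}}

```text
clock: 7.25
position: [539.8, 15.3, 135.5]
tool_rot: [[0.996, -0.086, 0.0], [-0.086, -0.996, -0.0], [0.0, -0.0, -1.0]]
force: [3.9, -3.2, -5.3]
opening: 20.4
grip_force: 59.3
```

Request:
{"name": "jog_arm", "arguments": {
  "plan": [
    [[15, 0, -0.1, 0, 0, 0, 0], [15, 0, -0.15, 0, 0, 0, 0]]
  ]
}}

```text
clock: 7.45
position: [540.0, 16.8, 135.5]
tool_rot: [[0.996, -0.086, 0.0], [-0.086, -0.996, 0.0], [0.0, -0.0, -1.0]]
force: [3.8, -3.0, -5.3]
opening: 21.0
grip_force: 59.3
```

Request:
{"name": "jog_arm", "arguments": {
  "plan": [
    [[15, 0, -0.1, 0, 0, 0, 0], [15, 0, -0.15, 0, 0, 0, 0]]
  ]
}}

```text
clock: 7.65
position: [540.1, 18.2, 135.5]
tool_rot: [[0.996, -0.086, 0.0], [-0.086, -0.996, -0.0], [0.0, 0.0, -1.0]]
force: [3.7, -2.9, -5.7]
opening: 20.7
grip_force: 59.3
```

Request:
{"name": "jog_arm", "arguments": {
  "plan": [
    [[15, 0, -0.1, 0, 0, 0, 0], [15, 0, -0.15, 0, 0, 0, 0]]
  ]
}}

```text
clock: 7.85
position: [540.2, 19.7, 135.5]
tool_rot: [[0.996, -0.086, 0.0], [-0.086, -0.996, -0.0], [0.0, 0.0, -1.0]]
force: [5.1, -3.3, -5.6]
opening: 20.7
grip_force: 59.3
```

Request:
{"name": "jog_arm", "arguments": {
  "plan": [
    [[15, 0, -0.1, 0, 0, 0, 0]]
  ]
}}

```text
clock: 7.95
position: [540.3, 20.6, 135.5]
tool_rot: [[0.996, -0.086, 0.0], [-0.086, -0.996, -0.0], [0.0, 0.0, -1.0]]
force: [3.6, -3.5, -5.4]
opening: 20.7
grip_force: 59.3
```

Request:
{"name": "jog_arm", "arguments": {
  "plan": [
    [[15, 0, -0.1, 0, 0, 0, 0]]
  ]
}}

```text
clock: 8.05
position: [540.4, 21.7, 135.5]
tool_rot: [[0.996, -0.086, 0.0], [-0.086, -0.996, -0.0], [0.0, 0.0, -1.0]]
force: [3.4, -4.1, -5.7]
opening: 20.8
grip_force: 59.3
```

Request:
{"name": "jog_arm", "arguments": {
  "plan": [
    [[15, 0, -0.1, 0, 0, 0, 0]]
  ]
}}

```text
clock: 8.15
position: [540.5, 22.4, 135.5]
tool_rot: [[0.996, -0.086, 0.0], [-0.086, -0.996, -0.001], [0.0, 0.001, -1.0]]
force: [3.0, -7.4, -6.5]
opening: 20.5
grip_force: 59.3
```

Request:
{"name": "jog_arm", "arguments": {
  "plan": [
    [[15, 0, -0.03, 0, 0, 0, 0]]
  ]
}}

```text
clock: 8.25
position: [540.5, 22.4, 135.5]
tool_rot: [[0.996, -0.086, 0.0], [-0.086, -0.996, -0.001], [0.0, 0.001, -1.0]]
force: [5.3, -7.1, -3.6]
opening: 20.4
grip_force: 59.3
```

The stop is felt at TCP y = 22.4 with 7 N. Backing off to y ≈ 14.8.

Request:
{"name": "jog_arm", "arguments": {
  "plan": [
    [[15, 0, 0.15, 0, 0, 0, 0], [15, 0, 0.3, 0, 0, 0, 0], [15, 0, 0.45, 0, 0, 0, 0], [15, 0, 0.6, 0, 0, 0, 0], [15, 0, 0.7, 0, 0, 0, 0], [15, 0, 0.78, 0, 0, 0, 0], [15, 0, 0.78, 0, 0, 0, 0], [15, 0, 0.78, 0, 0, 0, 0]]
  ]
}}

```text
clock: 9.05
position: [539.9, 16.4, 135.5]
tool_rot: [[0.996, -0.086, 0.0], [-0.086, -0.996, 0.002], [0.0, -0.002, -1.0]]
force: [4.8, 1.7, -5.7]
opening: 20.8
grip_force: 59.3
```

Request:
{"name": "jog_arm", "arguments": {
  "plan": [
    [[15, 0, 0.08, 0, 0, 0, 0], [15, 0, 0.15, 0, 0, 0, 0], [15, 0, 0.15, 0, 0, 0, 0], [15, 0, 0.15, 0, 0, 0, 0]]
  ]
}}

```text
clock: 9.45
position: [539.8, 14.9, 135.5]
tool_rot: [[0.996, -0.086, 0.0], [-0.086, -0.996, 0.002], [0.0, -0.002, -1.0]]
force: [4.7, 2.6, -4.6]
opening: 21.0
grip_force: 59.3
```

Request:
{"name": "jog_arm", "arguments": {
  "plan": [
    [[15, -0.25, 0, 0.25, 0, 0, 0], [15, -0.55, 0, 0.5, 0, 0, 0], [15, -0.8, 0, 0.75, 0, 0, 0], [15, -1.1, 0, 1.02, 0, 0, 0], [15, -1.1, 0, 1.02, 0, 0, 0]]
  ]
}}

```text
clock: 9.95
position: [530.2, 15.3, 127.5]
tool_rot: [[0.996, -0.086, 0.004], [-0.086, -0.996, 0.001], [0.004, -0.001, -1.0]]
force: [1.8, 2.8, 5.7]
opening: 20.7
grip_force: 63.1
```

Request:
{"name": "jog_arm", "arguments": {
  "plan": [
    [[15, -0.09, -0.03, 0.1, 0, 0, 0], [15, -0.18, -0.03, 0.2, 0, 0, 0], [15, -0.27, -0.03, 0.3, 0, 0, 0], [15, -0.36, -0.03, 0.4, 0, 0, 0], [15, -0.45, -0.03, 0.5, 0, 0, 0]]
  ]
}}

```text
clock: 10.45
position: [526.1, 15.7, 123.2]
tool_rot: [[0.996, -0.086, 0.005], [-0.086, -0.996, 0.0], [0.005, -0.001, -1.0]]
force: [1.9, 1.4, 8.9]
opening: 20.7
grip_force: 64.7
```

Request:
{"name": "jog_arm", "arguments": {
  "plan": [
    [[15, -0.09, -0.03, 0.06, 0, 0, 0], [15, -0.16, -0.03, 0.12, 0, 0, 0]]
  ]
}}

```text
clock: 10.65
position: [525.0, 15.9, 122.0]
tool_rot: [[0.996, -0.086, 0.006], [-0.086, -0.996, -0.0], [0.006, -0.0, -1.0]]
force: [2.8, 2.0, 6.8]
opening: 20.8
grip_force: 64.7
```

Request:
{"name": "jog_arm", "arguments": {
  "plan": [
    [[15, -0.06, 0, 0.08, 0, 0, 0], [15, -0.12, 0, 0.15, 0, 0, 0]]
  ]
}}

```text
clock: 10.85
position: [523.6, 16.0, 120.4]
tool_rot: [[0.996, -0.086, 0.005], [-0.086, -0.996, 0.0], [0.005, -0.001, -1.0]]
force: [2.3, 0.7, 6.3]
opening: 20.6
grip_force: 65.2
```

Request:
{"name": "jog_arm", "arguments": {
  "plan": [
    [[15, -0.06, 0, 0.08, 0, 0, 0], [15, -0.12, 0, 0.16, 0, 0, 0], [15, -0.18, 0, 0.24, 0, 0, 0]]
  ]
}}

```text
clock: 11.15
position: [521.6, 16.2, 117.9]
tool_rot: [[0.996, -0.086, 0.005], [-0.086, -0.996, 0.0], [0.005, -0.001, -1.0]]
force: [1.7, 0.6, 8.3]
opening: 20.5
grip_force: 65.9
```

Request:
{"name": "jog_arm", "arguments": {
  "plan": [
    [[15, -0.06, 0, 0.08, 0, 0, 0], [15, -0.12, 0, 0.16, 0, 0, 0], [15, -0.18, 0, 0.24, 0, 0, 0], [15, -0.23, 0, 0.33, 0, 0, 0]]
  ]
}}

```text
clock: 11.55
position: [519.3, 16.4, 114.6]
tool_rot: [[0.996, -0.086, 0.005], [-0.086, -0.996, 0.0], [0.005, -0.0, -1.0]]
force: [0.6, 0.9, 11.1]
opening: 20.5
grip_force: 66.9
```

Request:
{"name": "jog_arm", "arguments": {
  "plan": [
    [[15, -0.11, 0, 0.04, 0, 0, 0], [15, -0.16, 0, 0.12, 0, 0, 0], [15, -0.21, 0, 0.21, 0, 0, 0]]
  ]
}}

```text
clock: 11.85
position: [517.8, 16.5, 112.6]
tool_rot: [[0.996, -0.086, 0.006], [-0.086, -0.996, 0.0], [0.006, -0.001, -1.0]]
force: [1.0, 1.4, 7.5]
opening: 20.8
grip_force: 67.2
```

Request:
{"name": "jog_arm", "arguments": {
  "plan": [
    [[15, -0.06, 0, 0.1, 0, 0, 0], [15, -0.13, 0, 0.2, 0, 0, 0], [15, -0.2, 0, 0.3, 0, 0, 0], [15, -0.26, 0, 0.4, 0, 0, 0], [15, -0.32, 0, 0.5, 0, 0, 0]]
  ]
}}

```text
clock: 12.35
position: [514.5, 16.8, 107.6]
tool_rot: [[0.996, -0.086, 0.006], [-0.086, -0.996, 0.0], [0.006, -0.001, -1.0]]
force: [1.3, 1.0, 7.0]
opening: 20.5
grip_force: 68.4
```

Request:
{"name": "jog_arm", "arguments": {
  "plan": [
    [[15, -0.06, 0, 0.1, 0, 0, 0], [15, -0.11, 0, 0.2, 0, 0, 0], [15, -0.16, 0, 0.3, 0, 0, 0], [15, -0.21, 0, 0.4, 0, 0, 0], [15, -0.26, 0, 0.5, 0, 0, 0], [15, -0.3, 0, 0.6, 0, 0, 0], [15, -0.34, 0, 0.7, 0, 0, 0]]
  ]
}}

```text
clock: 13.05
position: [510.8, 17.1, 100.4]
tool_rot: [[0.996, -0.086, 0.005], [-0.086, -0.996, 0.0], [0.005, -0.0, -1.0]]
force: [1.5, -0.5, 7.8]
opening: 20.2
grip_force: 69.9
```

Request:
{"name": "jog_arm", "arguments": {
  "plan": [
    [[15, -0.04, 0, 0.1, 0, 0, 0], [15, -0.08, 0, 0.2, 0, 0, 0], [15, -0.12, 0, 0.3, 0, 0, 0], [15, -0.16, 0, 0.4, 0, 0, 0], [15, -0.2, 0, 0.5, 0, 0, 0]]
  ]
}}

```text
clock: 13.55
position: [508.8, 17.3, 95.4]
tool_rot: [[0.996, -0.086, 0.005], [-0.086, -0.996, 0.0], [0.005, -0.001, -1.0]]
force: [1.4, 0.9, 7.8]
opening: 20.7
grip_force: 70.7
```

Request:
{"name": "jog_arm", "arguments": {
  "plan": [
    [[15, -0.03, 0, 0.1, 0, 0, 0], [15, -0.06, 0, 0.2, 0, 0, 0], [15, -0.09, 0, 0.3, 0, 0, 0]]
  ]
}}

```text
clock: 13.85
position: [508.0, 17.3, 93.0]
tool_rot: [[0.996, -0.086, 0.005], [-0.086, -0.996, 0.0], [0.005, -0.001, -1.0]]
force: [-0.7, 0.2, 15.2]
opening: 20.9
grip_force: 72.2
```

The handle is on the notch floor. The force rose to 15 N and travel stopped. Releasing.

Request:
{"name": "jog_arm", "arguments": {
  "plan": [
    [[50, 0, 0, 0, 0, 0, 0], [50, 0, 0, 0, 0, 0, 0], [50, 0, 0, 0, 0, 0, 0], [50, 0, 0, 0, 0, 0, 0]]
  ]
}}

```text
clock: 14.25
position: [505.2, 17.3, 89.4]
tool_rot: [[0.996, -0.086, -0.001], [-0.086, -0.996, 0.0], [-0.001, -0.0, -1.0]]
force: [0.8, 0.4, -0.7]
opening: 42.2
grip_force: 0.0
```

Request:
{"name": "jog_arm", "arguments": {
  "plan": [
    [[50, 0, 0, -2, 0, 0, 0], [50, 0, 0, -5, 0, 0, 0], [50, 0, 0, -9, 0, 0, 0], [50, 0, 0, -10, 0, 0, 0], [50, 0, 0, -10, 0, 0, 0], [50, 0, 0, -10, 0, 0, 0]]
  ]
}}

```text
clock: 14.85
position: [505.1, 17.3, 188.6]
tool_rot: [[0.996, -0.086, -0.002], [-0.086, -0.996, 0.0], [-0.002, -0.0, -1.0]]
force: [-0.5, 0.7, -0.7]
opening: 42.6
grip_force: 0.0
```

Run:
```python
from h import *
s=manip.observe(); print(s['clock'],s['position'],s['force'],s['opening'])
c=cam('wrist'); im=snap('wrist','w4.png')
```

```text
14.85 [505.06867603  17.26650757 188.58446602] [-0.48679823  0.73170669 -0.68294255] 42.603937920716206
```

View pics/w4.png

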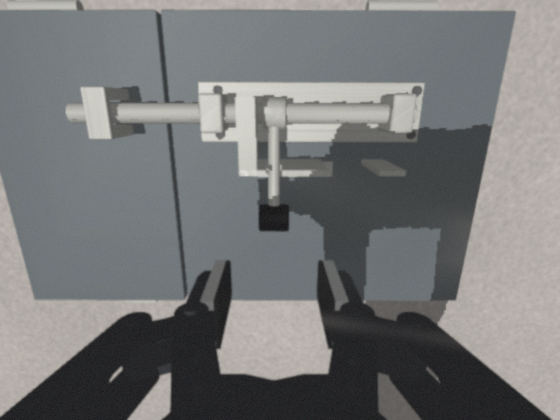

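The bolt is through the keeper and the stem lies in the notch, next to the stop. The knob is at (274,217). I'll check the handle angle by triangulating.

Run:
```python
from h import *
def blob(im,x0,x1,y0,y1,t=45):
    m=np.zeros(im.shape[:2],np.uint8); m[y0:y1,x0:x1]=im[y0:y1,x0:x1].max(2)<t
    k,l,s,c=cv2.connectedComponentsWithStats(m); i=1+s[1:,4].argmax(); return c[i],s[i,4]
W0=cam('wrist'); w,a=blob(manip.snapshot('wrist'),240,310,190,245); 
print('wrist',w,a)
S=cam('scene'); im=snap('scene','s1.png'); sp,a=blob(im,262,320,195,245); print('scene',sp,a)
k,e=tri(W0,w,S,sp); print('knob',k.round(1),e.round(2),'th by z',np.arccos((k[2]-82)/75).round(3))
for th in (1.15,1.2,1.25,1.3,1.35,1.4):
    # rod axis point from wrist rod pixel row at stem
    ax=onz(W0,(276,113),82); cx=np.array([.9963,-.086,0]); print(th,proj(W0,ax-cx*75*np.sin(th)+[0,0,75*np.cos(th)]).round(1))
d=cam('side'); im=cv2.imread('pics/s1.png')[195:260,240:330]; cv2.imwrite('pics/s1c.png',cv2.resize(im,None,fx=6,fy=6,interpolation=2))
```

```text
wrist [273.53371593 216.97991392] 697
scene [294.38095238 214.02380952] 42
knob [508.6  17.  100.6] 1.27 th by z 1.32
1.15 [[276.1 218.2]]
1.2 [[276.1 218.4]]
1.25 [[276.  218.4]]
1.3 [[276.  218.2]]
1.35 [[276.  217.7]]
1.4 [[275.9 216.9]]
```

View pics/s1c.png

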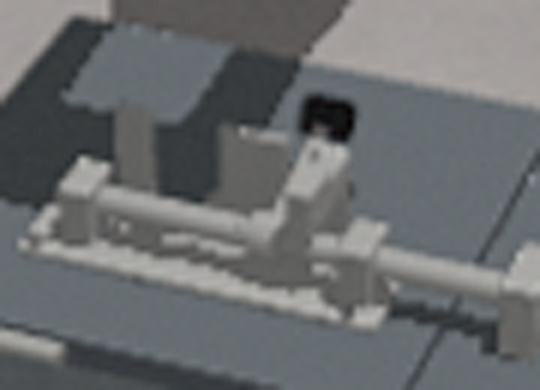

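The crop shows the handle down beside the stop, with the knob at (328,118) in the crop. Triangulated, the knob is 100.6 mm high, so the handle is at about 1.32 rad, well past 1.22 and consistent with being seated. Handing in.

```bash
python3 -c "
from plant import manip
print(manip.close_job())"
```

```text
the job is handed in; nothing more can be done
None
```

The job is handed in with no verdict shown: the bolt is through the keeper, the handle is down in the locking notch at about 1.32 rad and let go, and the arm touched only the knob.

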